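# Stack a honing wheel on its arbor and lock the cap

### The arm

A 7-joint arm with a two-finger parallel gripper is mounted at the origin on the work surface; the furniture and walls round the work are solid. World frame = base frame: x ahead of the robot, y to its left, z up, the work surface at z = 0. Lengths are in m, angles in rad, forces in N, time in s.
With the tool pointing down it reaches from about 0.425 to 0.875 m from the base axis. Payload 4.7 kg.
Tool frame: the origin (TCP) lies between the finger pads; the fingertips stand 14 mm ahead of it and the grasp point (between the pads) lies 5 mm behind it; z points along the fingers, y is the line along which they close (so a half turn about z gives the same grasp; the last joint's range is limited). The gripper opens to 87 mm and grips with 3 to 60 N. Pads are 19 mm wide; open, the fingers measure 117 mm over their backs; the gripper's body (75 mm by 190 mm) begins 51 mm behind the grasp point.
Start: joints at [0.72, 0.321, -0.07, 1.45, 0.023, 1.371, -0.057], TCP at [0.495, -0.422, 0.237] pointing down, gripper open.
Joint ranges: [-2.86, 2.86], [-0.3, 2.09], [-1.38, 1.24], [0.06, 2.45], [-1.56, 4.7], [0.09, 2.05], [-2.69, 2.69]. Speed limits (rad/s): [2.57, 2.57, 3.14, 3.14, 3.14, 3.14, 3.14].

### API

Orientations are given as a rotation vector (axis times angle).
In Python, from bench import get_state, get_image, camera_params, close_job gives the robot as it stands. The module is installed in compiled form; this text tells all that it offers.
- The arm moves only by the tool arm_command, never from a script. Its argument "motion" is a list of rows, each a list of 5 numbers: the finger opening in mm, from 0 to 87, then the shift along the tool's x, y, z in mm, then the turn about the tool's z in degrees. In form: [[gripper, x, y, z, spin], ...]. A call has 1 to 5 rows; each row is the pose to reach, as a shift and turn from the pose commanded when the call began, along the tool's axes at that moment; what a row does not reach only later rows make up. A row lasts 1/12 s, in which the tool goes at most 41.7 mm and 7.16 degrees, less where a joint would pass 70% of its speed; a pose out of reach is approached as far as the arm can. A call with a gripper value outside its range is refused whole. The fingers move at their own pace and stop on an object; "newtons" is the grip in N (left out, the last holds). Time passes only in rows, so rows that repeat a pose let the fingers close. It gives the time, the measured TCP pose, the force, the opening and the grip force at its end, in the units of the state.
- get_state(): the state, without advancing time (a new reading comes with each control period).
- get_image(name): name is "scene" or "top" or "wrist"; returns (picture, depth): 384x512x3 uint8, red, green, blue; 384x512 float32, m along the optical axis (not along the pixel's ray), 0 where there is no reading.
- camera_params(name): a dict with "intrinsics" (3x3 intrinsics, pixels), "extrinsics" (4x4, takes a point from camera to world coordinates). Camera axes: x right, y down, z forward; pixel columns grow to the right and rows downward; lengths in m; the calibration is good to about 2 mm. A picture is of the moment at which its call begins: read the wrist's pose just before it. camera_params takes no time and is no camera call; for the wrist camera it gives the pose at the moment of the call.
- close_job(): hands the job in; it is judged then, once.
The state is a dict: "time": time; "joint_positions": joint angles; "qd": joint speeds; "joint_torque": joint torques, N m; "position": TCP position; "tool_rot": TCP orientation; "ft_force": force on the tool from outside, world axes, zero at the start; "torque": the same for the moment, N m; "grip_width": opening from 0.0 (shut) to 1.0 (fully open); "grip_force": force on a finger pad.
Only numpy, scipy, OpenCV 4.12 (cv2) and the standard library are available. Lean on these libraries where they do the work, as an engineer would, in place of code of your own. Each camera call takes 0.05 s, during which the arm holds its last target. There are 200 camera calls.

### The job

Make up the sharpening arbor: put the grey honing wheel on its post, then the aluminium spacer ring on top of the wheel, then the black cap. Feel the cap's slot over the cross pin, press it down gently against the spring and turn it clockwise until the pin sits locked in the cap's groove and holds the stack down. Do not force anything, let go at the end and leave the other things on the bench where they are.

Things in the scene. Friction and masses are not known exactly. Their poses are not given: they have to be found in the camera images.
- arbor: Fixed upright arbor on a round grey foot 100 mm across, 10 mm high; origin at the centre of the foot's underside on the bench, z up. Through the sprung platen stands a steel post 28 mm in diameter up to 57 mm above the origin, then a cone to 20 mm diameter at 62 mm, then a neck 8 mm in diameter up to 88 mm, with a cross pin.
- pin_centre (a point): Middle of the level square cross pin through the arbor's neck: 8 x 8 mm, 27 mm long, 85 mm above the arbor's origin (underside 81, top 89). The axes given are the FOOT's: post and pin keep the angle they were left at, so the pin lies along this x axis only to within 0.5 rad either way; that angle is not measured and must be felt or seen. The cap cannot turn the stiff spindle.
- platen (a joint): Travel of the round sprung platen (52 mm across) round the arbor's post, in m: 0 = free, its top 34 mm above the arbor's origin; grows as it is pressed down; 0.012 = bottomed. Its spring pushes up with about 4.7 N at 0 plus 0.9 N per mm and is well damped (it rises without a jolt when let go).
- wheel_mid (a point): Honing wheel: grey stone ring 62 mm in diameter, 18 mm high, bore 30.4 mm, about 0.2 kg, lying flat; this point is its centre, half-way up.
- spacer_mid (a point): Spacer: plain aluminium ring 40 mm in diameter, 22 mm high, bore 30.4 mm, about 0.07 kg, standing flat; this point is its centre, half-way up.
- cap_mid (a point): Black round cap, 58 mm in diameter, 16 mm high, 0.08 kg, with two parallel flats 46 mm apart facing its own +y and -y (grip there), lying right side up; this point is its centre, half-way up. A slot 36 x 11.2 mm along its x axis goes right through. A groove 36 x 16.4 mm, 5 mm deep, crosses its top face 75 degrees (1.31 rad) counter-clockwise of the slot, seen from above. Half a turn leaves it the same.
- cap_top (a point): Centre of the cap's top face. With slot and pin aligned to 0.1 rad, the cap drops over the pin: top from 105 mm above the arbor's origin to 90 (resting on the spacer; can be regripped). Pressed 9 to 12 mm farther (10 to 13 N) it clears the pin's underside; turned clockwise 75 degrees (within 0.2 rad) and eased up, it rises until the pin lies in the groove: top at 86, platen down 4 mm.
- wax_tin: Bystander, leave alone: flat round green and silver wax tin, 67 mm across, 25 mm high; origin at the centre of its underside.
- pencil: Bystander, leave alone: green pencil, 123 mm long, 9 mm thick, lying; origin at the centre of its underside.
- round_tape: Bystander, leave alone: small round tape case, 40 mm across, 20 mm high; origin at the centre of its underside.
- pocket_tape: Bystander, leave alone: black pocket tape measure, 31 x 49 x 55 mm; origin at the centre of its underside.

How it is judged:
On the way, in this order (a step that is already met when the one before it is completed fails the run):
1. the honing wheel sits flat on the platen round the post, while the spacer and the cap are still off the arbor (horizontal distance between wheel_mid and arbor below 0.004 m and z of wheel_mid in the frame of arbor between 0.04 and 0.0455 m and angle between wheel_mid's own z axis and vertical below 0.08 rad and horizontal distance between each of spacer_mid, cap_mid and arbor above 0.05 m), for 0.2 s.
2. the spacer stands on the wheel round the post, while the cap is still off the arbor (horizontal distance between each of wheel_mid, spacer_mid and arbor below 0.004 m and z of wheel_mid in the frame of arbor between 0.04 and 0.0455 m and z of spacer_mid in the frame of arbor between 0.06 and 0.0655 m and angle between spacer_mid's own z axis and vertical below 0.08 rad and horizontal distance between cap_mid and arbor above 0.05 m), for 0.2 s.
At the end, for the whole second after the job is handed in: From below wheel, spacer, cap: flat (0.08 rad, cap 0.1), on the post's axis (4 mm, cap 8 mm), the cap locked under the pin: its centre 75.5 to 80 mm above the arbor's origin, wheel and spacer centres at 36.5 to 41.5 and 56.5 to 61.5 mm, platen held down 2 to 6.5 mm (horizontal distance between each of wheel_mid, spacer_mid and arbor below 0.004 m and z of wheel_mid in the frame of arbor between 0.0365 and 0.0415 m and angle between each of wheel_mid, spacer_mid's own z axis and vertical below 0.08 rad and z of spacer_mid in the frame of arbor between 0.0565 and 0.0615 m and horizontal distance between cap_mid and arbor below 0.008 m and z of cap_mid in the frame of arbor between 0.0755 and 0.08 m and angle between cap_mid's own z axis and vertical below 0.1 rad and value of joint platen between 0.002 and 0.0065 m); the robot touches nothing.
It fails at once if the wheel, spacer or cap is forced onto the arbor or one another with more than 30 N (contact force between any of wheel, spacer, cap and arbor above 30 N or contact force between cap and spacer above 30 N or contact force between spacer and wheel above 30 N).
It fails at once if a bystander is moved by more than 25 mm (distance of any of wax_tin, pencil, round_tape, pocket_tape from where it was at the start of the episode above 0.025 m).
It also fails if it takes over 72 s, if anything falls off the work surface, if the arm or the gripper's body presses on something with over 40 N, if the wrist force passes 120 N, or if a joint passes its speed limit or range.

## Working session

There is one attempt and no reset: what is moved stays moved. The work goes in short steps, Python scripts to look and compute and a tool call to move; the robot and the scene stay as the last step left them, time stands still between calls to the robot, and variables do not carry over. Pictures are saved under pics/ and viewed, at most 12 in all, crops included, and the job is handed in when it is done.

Besides the shell and the picture viewer there is one more tool, called after "Request:" as name(argument=value, ...) on one line, values as JSON. arm_command: Moves the arm, as the interface text tells. Its arguments: {"type":"object","properties":{"motion":{"type":"array"},"newtons":{"type":"number"}},"required":["motion"]}

```bash
mkdir -p pics; cat > h.py <<'E'
import numpy as np, cv2
from bench import *
from scipy.spatial.transform import Rotation as R
def snap(name,fn=None):
    s=get_state(); p=camera_params(name); im,d=get_image(name)
    if fn: cv2.imwrite('pics/'+fn,im[:,:,::-1])
    return im,d,np.array(p['intrinsics']),np.array(p['extrinsics']),s
def ray(K,T,u,v,z):
    d=T[:3,:3]@np.linalg.inv(K)@np.array([u,v,1.]); o=T[:3,3]
    return o+d*(z-o[2])/d[2]
def cloud(d,K,T):
    v,u=np.mgrid[:d.shape[0],:d.shape[1]]
    c=np.stack([(u-K[0,2])/K[0,0]*d,(v-K[1,2])/K[1,1]*d,d],-1)
    w=c@T[:3,:3].T+T[:3,3]; w[d==0]=np.nan; return w
def mv(s,p):  # world target -> tool shift in mm
    return R.from_rotvec(s['tool_rot']).inv().apply(np.array(p)-s['position'])*1000
E
python3 - <<'E'
from h import *
np.set_printoptions(precision=3,suppress=True)
s=get_state();print(s);print(R.from_rotvec(s['tool_rot']).as_matrix())
a=snap('top','top.png');b=snap('scene','scene.png')
print(a[2],a[3],b[3])
cv2.imwrite('pics/both.png',cv2.resize(np.vstack([a[0],b[0]])[:,:,::-1],None,fx=.78,fy=.78))
np.savez('top.npz',im=a[0],d=a[1],K=a[2],T=a[3])
E
```

```text
{'time': 0.0, 'joint_positions': array([ 0.72 ,  0.322, -0.07 ,  1.452,  0.023,  1.371, -0.057]), 'qd': array([-0.001, -0.001, -0.001,  0.   ,  0.001, -0.002, -0.001]), 'joint_torque': array([ -0.001, -49.128,  -0.405, -31.253,  -0.064,   0.044,   0.   ]), 'position': array([ 0.494, -0.421,  0.235]), 'tool_rot': array([-2.851, -1.316,  0.001]), 'ft_force': array([0.42 , 0.429, 0.148]), 'torque': array([-0.03,  0.03,  0.02]), 'grip_force': 0.0, 'grip_width': 1.0006849336581873}
[[ 0.649  0.761 -0.002]
 [ 0.761 -0.649  0.001]
 [-0.    -0.002 -1.   ]]
[[363.621   0.    258.916]
 [  0.    363.621 184.795]
 [  0.      0.      1.   ]] [[-0.025 -0.982  0.186  0.347]
 [-0.999  0.021 -0.024  0.007]
 [ 0.02  -0.187 -0.982  0.993]
 [ 0.     0.     0.     1.   ]] [[ 0.725 -0.332  0.603 -0.007]
 [-0.688 -0.366  0.627 -0.538]
 [ 0.013 -0.87  -0.493  0.482]
 [ 0.     0.     0.     1.   ]]
```

View pics/both.png

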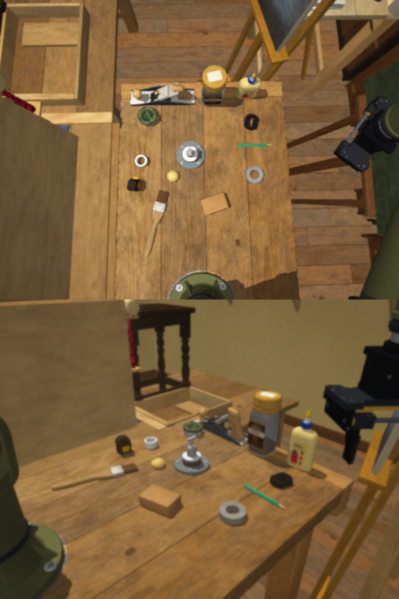

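The top view (full-size pixels) shows the wheel near (327,224), cap (323,155), arbor (245,199) and spacer (181,205). The pocket tape is near (172,236).

```bash
python3 - <<'E'
from h import *
np.set_printoptions(precision=4,suppress=True)
z=np.load('top.npz');im,d,K,T=z['im'],z['d'],z['K'],z['T']
w=cloud(d,K,T); print('bench',np.nanmedian(w[270:290,300:320,2]))
for n,(u,v),r,lo,hi,zt in [('wheel',(327,224),20,.012,.03,.018),('cap',(323,155),18,.01,.03,.016),('arbor foot',(245,199),28,.004,.02,.01),('arbor top',(245,199),28,.07,.12,.09),('platen',(245,199),28,.025,.045,.034),('spacer',(181,205),14,.015,.04,.022)]:
    p=w[v-r:v+r,u-r:u+r]; m=((p[...,2]>lo)&(p[...,2]<hi)).astype(np.uint8)
    q=p[m>0]; 
    k,lab,st,c=cv2.connectedComponentsWithStats(m); i=1+np.argmax(st[1:,4]) if k>1 else 0
    cs,_=cv2.findContours((lab==i).astype(np.uint8),0,1); (cx,cy),rr=cv2.minEnclosingCircle(cs[0])
    print(n,len(q),'mean',q.mean(0),'circ ray',ray(K,T,cx+u-r,cy+v-r,zt),'r px',rr,'r mm',rr/K[0,0]*np.median(d[v-r:v+r,u-r:u+r])*1000,'z',np.median(q[:,2]))
cv2.imwrite('pics/c.png',cv2.resize(im[130:260,150:360,::-1],None,fx=3.8,fy=3.8,interpolation=cv2.INTER_CUBIC))
E
```

```text
bench 5.44424275071842e-05
wheel 321 mean [ 0.4244 -0.1917  0.0179] circ ray [ 0.4241 -0.1917  0.018 ] r px 11.552369117736816 r mm 31.48632463194577 z 0.017933734596170647
cap 243 mean [ 0.6129 -0.1932  0.0153] circ ray [ 0.613  -0.1926  0.016 ] r px 10.222412109375 r mm 28.908773566677212 z 0.015582219356392368
arbor foot 812 mean [0.4906 0.0327 0.0105] circ ray [0.4969 0.0278 0.01  ] r px 18.581003189086914 r mm 50.95140954809281 z 0.010075152245082597
arbor top 39 mean [0.4998 0.027  0.0883] circ ray [0.4987 0.0272 0.09  ] r px 5.2202534675598145 r mm 14.31458084710453 z 0.08810693875789932
platen 186 mean [0.4954 0.0268 0.0341] circ ray [0.4984 0.027  0.034 ] r px 9.605341911315918 r mm 26.33903587403494 z 0.033831973068865595
spacer 83 mean [0.4809 0.1963 0.0212] circ ray [0.4803 0.1965 0.022 ] r px 7.490834712982178 r mm 20.512095972080417 z 0.021220715777438115
```

View pics/c.png

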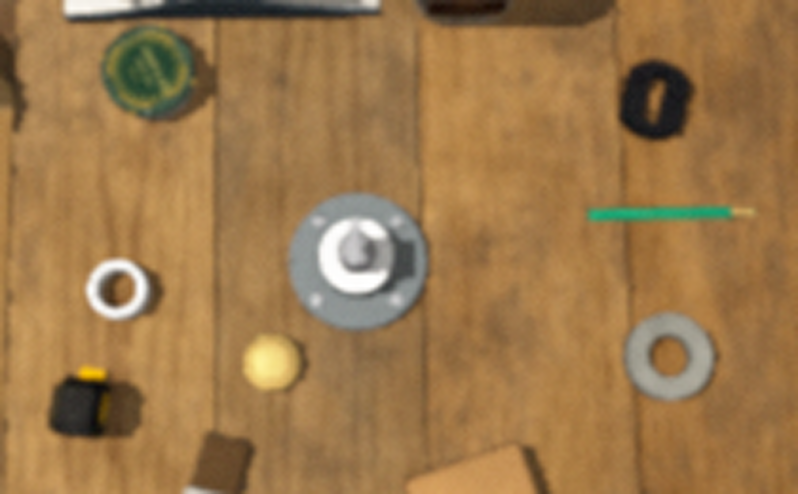

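Request:
arm_command(motion=[[87, 26, -40, 5, 7], [87, 52, -80, 10, 14], [87, 78, -120, 15, 21], [87, 104, -160, 20, 28], [87, 129, -195, 30, 35]])

```text
time: 0.52
position: [0.436, -0.2216, 0.2113]
tool_rot: [3.117, 0.388, 0.0]
ft_force: [0.9, 0.2, 0.1]
grip_width: 1.001
grip_force: 0.0
```

Request:
arm_command(motion=[[87, 0, 0, 0, 7], [87, 0, 0, 0, 14.5], [87, 0, 0, 0, 14.5]])

```text
time: 0.77
position: [0.4365, -0.2224, 0.2114]
tool_rot: [3.141, -0.001, -0.001]
ft_force: [-0.3, -0.2, 0.1]
grip_width: 1.0
grip_force: 0.0
```

```bash
python3 - <<'E'
from h import *
np.set_printoptions(precision=4,suppress=True)
im,d,K,T,s=snap('wrist','w1.png')
print(s['time'],s['position'],s['joint_positions']);print(R.from_rotvec(s['tool_rot']).as_matrix(),K,T,sep='\n')
print('shift to wheel',mv(s,(.424,-.192,.2)))
E
```

```text
0.7667 [ 0.4365 -0.2224  0.2114] [ 0.5473  0.0022 -0.1305  1.8678  0.0007  1.2719 -1.1552]
[[ 1.     -0.0009 -0.0004]
 [-0.0009 -1.     -0.0003]
 [-0.0004  0.0003 -1.    ]]
[[277.5936   0.     255.6681]
 [  0.     277.5936 197.8225]
 [  0.       0.       1.    ]]
[[-0.0013 -0.9598 -0.2808  0.5146]
 [-1.      0.0015 -0.0003 -0.2216]
 [ 0.0007  0.2808 -0.9598  0.3598]
 [ 0.      0.      0.      1.    ]]
shift to wheel [-12.5563 -30.3861  11.3855]
```

View pics/w1.png

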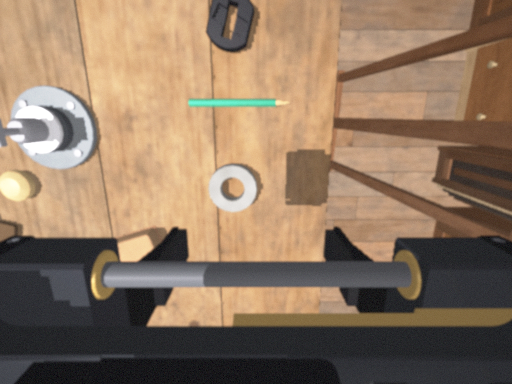

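The wheel is at (233,188), the cap at (231,23) and the arbor at about (50,130). I measure the wheel here, then look at the arbor from the same relative pose so that camera errors cancel.

```bash
cat >> h.py <<'E'
def blob(w,c,r,lo,hi,K,T,zt):
    m=((w[...,2]>lo)&(w[...,2]<hi)&(np.hypot(w[...,0]-c[0],w[...,1]-c[1])<r)).astype(np.uint8)
    k,lab,st,_=cv2.connectedComponentsWithStats(m); i=1+np.argmax(st[1:,4])
    cs,_=cv2.findContours((lab==i).astype(np.uint8),cv2.RETR_EXTERNAL,cv2.CHAIN_APPROX_NONE)
    P=np.array([ray(K,T,u,v,zt)[:2] for u,v in max(cs,key=len)[:,0]])
    A=np.c_[2*P,np.ones(len(P))]; x=np.linalg.lstsq(A,(P**2).sum(1),rcond=None)[0]
    rr=np.sqrt(x[2]+x[:2]@x[:2]); res=np.abs(np.hypot(*(P-x[:2]).T)-rr).mean()
    rect=cv2.minAreaRect((P*1000).astype(np.float32))
    return dict(c=x[:2],r=rr,res=res,rect=rect,mean=np.nanmean(w[lab==i],0),med_z=np.nanmedian(w[lab==i][:,2]),n=st[i,4])
E
python3 - <<'E'
from h import *
im,d,K,T,s=snap('wrist')
w=cloud(d,K,T); print(blob(w,(.424,-.192),.045,.01,.025,K,T,.018))
E
```

```text
{'c': array([ 0.42777394, -0.19184552]), 'r': np.float64(0.03029305669810681), 'res': np.float64(0.00036484585312783377), 'rect': ((427.55810546875, -191.58518981933594), (61.540767669677734, 59.88345718383789), 0.11452673375606537), 'mean': array([ 0.42825668, -0.1917372 ,  0.01768416]), 'med_z': np.float64(0.017917143725320106), 'n': np.int32(1405)}
```

Request:
arm_command(motion=[[87, 14, -40, -14, 0], [87, 28, -75, -28, 0], [87, 40, -110, -42, 0], [87, 50, -145, -55, 0], [87, 62, -182, -71, 0]])

```text
time: 1.28
position: [0.4987, -0.0407, 0.2827]
tool_rot: [-3.142, -0.004, 0.001]
ft_force: [1.1, -0.2, 0.5]
grip_width: 1.0
grip_force: 0.0
```

Request:
arm_command(motion=[[87, 12, -37, 0, 0], [87, 12, -37, 0, 0], [87, 12, -37, 0, 0]])

```text
time: 1.53
position: [0.5112, -0.0022, 0.2824]
tool_rot: [-3.141, -0.013, 0.0]
ft_force: [0.7, -0.6, -0.6]
grip_width: 1.0
grip_force: 0.0
```

```bash
python3 - <<'E'
from h import *
np.set_printoptions(precision=4,suppress=True)
im,d,K,T,s=snap('wrist','w2.png')
print(s['time'],s['position'],s['joint_positions'])
w=cloud(d,K,T)
for n,lo,hi,zt,r in [('pin',.08,.1,.089,.03),('platen',.028,.04,.034,.04),('foot',.005,.015,.01,.065)]:
    print(n,blob(w,(.498,.027),r,lo,hi,K,T,zt))
cv2.imwrite('pics/w2c.png',cv2.resize(im[80:300,120:400,::-1],None,fx=2.7,fy=2.7,interpolation=cv2.INTER_CUBIC))
np.savez('w2.npz',im=im,d=d,K=K,T=T)
E
```

```text
1.5333 [ 0.5112 -0.0022  0.2824] [ 0.3146  0.021  -0.3656  1.7078  0.0069  1.4142 -1.6144]
pin {'c': array([0.5019, 0.028 ]), 'r': np.float64(0.009528978058618054), 'res': np.float64(0.003234448444102001), 'rect': ((501.9036560058594, 27.40287208557129), (7.698534965515137, 26.32744789123535), 89.32134246826172), 'mean': array([0.5014, 0.0277, 0.0886]), 'med_z': np.float64(0.08890211184664887), 'n': np.int32(133)}
platen {'c': array([0.5017, 0.028 ]), 'r': np.float64(0.0220999581175853), 'res': np.float64(0.00414543304401872), 'rect': ((502.0816650390625, 27.294281005859375), (49.625431060791016, 49.363243103027344), 88.33760070800781), 'mean': array([0.5058, 0.0268, 0.034 ]), 'med_z': np.float64(0.034035345533177), 'n': np.int32(585)}
foot {'c': array([0.5018, 0.028 ]), 'r': np.float64(0.0488787563073384), 'res': np.float64(0.00037805691887451466), 'rect': ((501.764892578125, 28.225337982177734), (98.32032775878906, 97.99723052978516), 45.70353698730469), 'mean': array([0.5055, 0.0274, 0.0101]), 'med_z': np.float64(0.01004056290174482), 'n': np.int32(2123)}
```

View pics/w2c.png

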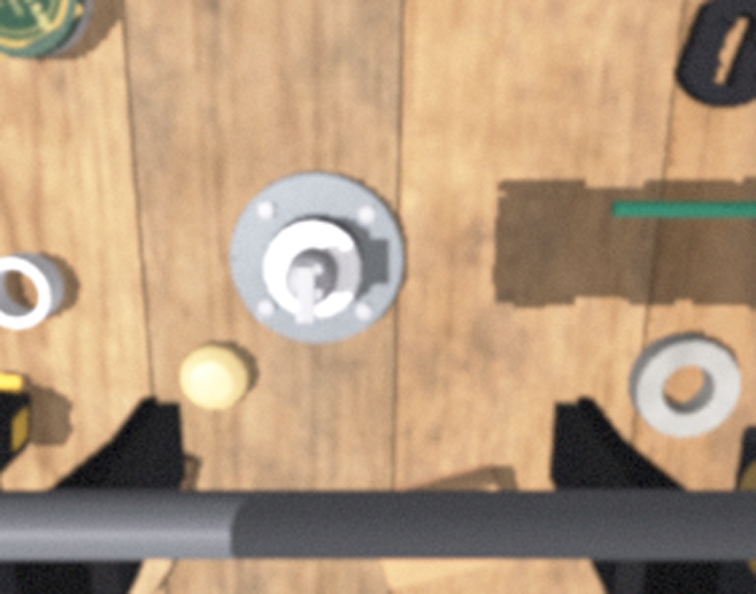

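The arbor is at the centre of the crop with its pin nearly along world x (about -0.7°). Foot, platen and pin all agree on (0.5018, 0.028) in the wrist frame. Next I fetch the wheel.

Request:
arm_command(motion=[[87, -15, 36, 10, 0], [87, -30, 70, 25, 0], [87, -45, 105, 40, 0], [87, -60, 138, 58, 0], [87, -75, 170, 80, 0]])

```text
time: 2.0
position: [0.4341, -0.1787, 0.2023]
tool_rot: [3.14, -0.003, 0.002]
ft_force: [0.1, -0.6, 0.7]
grip_width: 1.003
grip_force: 0.0
```

Request:
arm_command(motion=[[87, -10, 19.8, 20, 0], [87, -10, 19.8, 55, 0], [87, -10, 19.8, 85, 0], [87, -10, 19.8, 85, 0], [87, -10, 19.8, 85, 0]])

```text
time: 2.42
position: [0.4237, -0.1954, 0.1163]
tool_rot: [-3.14, 0.002, 0.006]
ft_force: [0.1, 0.1, 1.0]
grip_width: 0.999
grip_force: 0.0
```

Request:
arm_command(motion=[[87, 2, -3, 50, 0], [87, 2, -3, 80, 0], [87, 2, -3, 80, 0], [87, 2, -3, 80, 0]])

```text
time: 2.75
position: [0.4275, -0.1916, 0.0381]
tool_rot: [-3.141, -0.002, 0.003]
ft_force: [0.2, -0.2, 0.4]
grip_width: 1.003
grip_force: 0.0
```

```bash
python3 - <<'E'
from h import *
for _ in range(3):
    im,d,K,T,s=snap('wrist','w3.png'); print(s['time'],s['position'],s['ft_force'])
E
```

```text
2.75 [ 0.4274867  -0.19161823  0.03805888] [ 0.16926308 -0.24006349  0.42990538]
2.8 [ 0.42910965 -0.19227103  0.03963036] [ 0.75639536 -0.73742036  0.1078688 ]
2.85 [ 0.42999149 -0.19257837  0.04043374] [-0.38797082 -0.30759636  0.10908584]
```

View pics/w3.png

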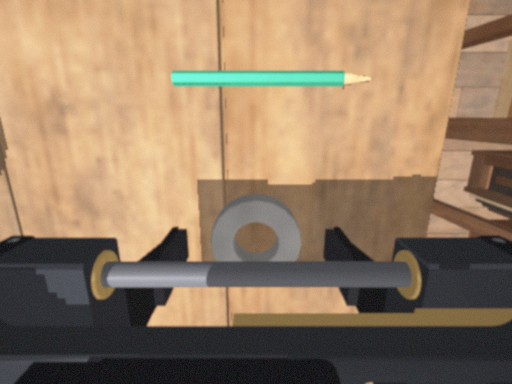

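The wheel is centred between the fingers at column 256. I lower and grip.

Request:
arm_command(motion=[[87, -3, 0, 12, 0], [87, -3, 0, 22, 0], [87, -3, 0, 23, 0], [87, -3, 0, 23, 0]])

```text
time: 3.23
position: [0.425, -0.1916, 0.0149]
tool_rot: [3.141, 0.001, 0.001]
ft_force: [-0.5, 0.5, 0.7]
grip_width: 1.003
grip_force: 0.0
```

Request:
arm_command(motion=[[50, 0, 0, 0, 0], [50, 0, 0, 0, 0], [50, 0, 0, 0, 0], [50, 0, 0, 0, 0], [50, 0, 0, 0, 0]], newtons=20)

```text
time: 3.65
position: [0.425, -0.1916, 0.0147]
tool_rot: [3.141, 0.002, 0.001]
ft_force: [-0.0, 0.0, 1.6]
grip_width: 0.714
grip_force: 20.0
```

```bash
python3 - <<'E'
from h import *
s=get_state(); print(s['time'],s['position'],s['grip_width']*87,s['grip_force'],s['ft_force'])
E
```

```text
3.65 [ 0.42498642 -0.19164324  0.01468753] 62.14084015584776 20.048151772934943 [-0.01615088  0.02265873  1.60302825]
```

Request:
arm_command(motion=[[50, 0, 0, -40, 0], [50, 0, 0, -80, 0], [50, 5, -15, -115, 0], [50, 15, -45, -125, 0], [50, 25, -80, -125, 0]])

```text
time: 4.07
position: [0.4522, -0.113, 0.1434]
tool_rot: [3.139, -0.006, 0.012]
ft_force: [1.2, 0.5, -2.3]
grip_width: 0.715
grip_force: 20.0
```

Request:
arm_command(motion=[[50, 12, -35, 0, 0], [50, 24, -70, 0, 0], [50, 36, -105, 0, 0], [50, 46, -130, 0, 0], [50, 49, -139.8, 0, 0]])

```text
time: 4.48
position: [0.4993, 0.0338, 0.1394]
tool_rot: [-3.139, -0.011, -0.001]
ft_force: [0.0, 1.1, -2.2]
grip_width: 0.715
grip_force: 20.0
```

Request:
arm_command(motion=[[50, 0, 0, 10, 0], [50, 0, 0, 20, 0], [50, 0, 0, 22, 0], [50, 0, 0, 22, 0], [50, 0, 0, 22, 0]])

```text
time: 4.9
position: [0.4979, 0.0267, 0.1167]
tool_rot: [3.141, -0.003, -0.002]
ft_force: [0.4, 0.7, -1.6]
grip_width: 0.721
grip_force: 20.0
```

```bash
python3 - <<'E'
from h import *
im,d,K,T,s=snap('wrist','w4.png'); print(s['time'],s['position'],s['grip_width']*87,s['grip_force'],s['ft_force'])
print(mv(s,(.499,.028,.117)))
E
```

```text
4.9 [0.49789858 0.02670243 0.11674207] 62.733069238822836 19.999533706577495 [ 0.4390142   0.73003592 -1.58554733]
[ 1.09863187 -1.29946385 -0.26025638]
```

View pics/w4.png

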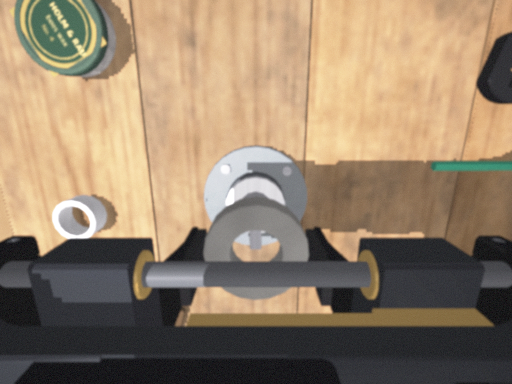

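The held wheel is round (256,245) and the pin shows through its bore at about (257,240). I measure the offset in this same view.

```bash
python3 - <<'E'
from h import *
np.set_printoptions(precision=4,suppress=True)
im,d,K,T,s=snap('wrist'); print(s['position'],s['ft_force'])
w=cloud(d,K,T)
m=(w[...,2]>.105)&(w[...,2]<.13)&(np.hypot(w[...,0]-.498,w[...,1]-.027)<.045); v,u=np.nonzero(m)
z=np.median(w[m][:,2]);print('wheel',z,m.sum(),v.min(),v.max(),u.min(),u.max())
P=[]
for c in range(212,301,4):
    r=np.nonzero(m[:259,c])[0]
    if len(r): P.append(ray(K,T,c,r[0]-.5,z)[:2])
for r in range(215,256,4):
    c=np.nonzero(m[r])[0]
    if len(c): P+= [ray(K,T,c[0]-.5,r,z)[:2],ray(K,T,c[-1]+.5,r,z)[:2]]
P=np.array(P);A=np.c_[2*P,np.ones(len(P))]
for _ in range(2):
    x=np.linalg.lstsq(A,(P**2).sum(1),rcond=None)[0]; rr=np.sqrt(x[2]+x[:2]@x[:2]); e=np.abs(np.hypot(*(P-x[:2]).T)-rr); k=e<.0015; P,A=P[k],A[k]
print('wheel c',x[:2],rr,len(P))
m=(w[...,2]>.083)&(w[...,2]<.094)&(np.hypot(w[...,0]-.5,w[...,1]-.027)<.03)
q=w[m];print('pin',len(q),q.min(0),q.max(0),q.mean(0))
m=(abs(w[...,2]-.01)<.004)&(np.hypot(w[...,0]-.5,w[...,1]-.027)<.06);vv,uu=np.nonzero(m)
P=np.array([ray(K,T,c,vv[uu==c].min()-.5,.01)[:2] for c in range(212,304,3) if (uu==c).any()]);A=np.c_[2*P,np.ones(len(P))]
x=np.linalg.lstsq(A,(P**2).sum(1),rcond=None)[0];print('foot',x[:2],np.sqrt(x[2]+x[:2]@x[:2]))
E
```

```text
[0.4984 0.027  0.1173] [ 0.092  -0.0699 -0.8047]
wheel 0.12044051578389449 5786 196 299 180 330
wheel c [0.494  0.0277] 0.04001963007599776 20
pin 229 [0.4871 0.0241 0.0874] [0.5021 0.0318 0.0911] [0.4947 0.028  0.0891]
foot [0.5018 0.0281] 0.04911130832263459
```

```bash
python3 - <<'E'
from h import *
from scipy.optimize import least_squares
np.set_printoptions(precision=4,suppress=True)
im,d,K,T,s=snap('wrist'); print(s['position'],s['ft_force'])
w=cloud(d,K,T)
m=(abs(w[...,2]-.1204)<.004)&(np.hypot(w[...,0]-.498,w[...,1]-.027)<.045)
z=.1204
P=np.array([ray(K,T,c,np.nonzero(m[:,c])[0][0]-.5,z)[:2] for c in range(222,291,3)])
f=least_squares(lambda p:np.hypot(*(P-p).T)-.031,[.5,.028],loss='soft_l1',f_scale=.0005)
print('outer',f.x,f.fun.round(4))
b=[]
for c in range(238,275,3):
    r=np.nonzero(m[:,c])[0]; g=np.nonzero(np.diff(r)>1)[0]
    if len(g): b.append(ray(K,T,c,r[g[0]]+.5,z)[:2])
b=np.array(b); f=least_squares(lambda p:np.hypot(*(b-p).T)-.0152,[.5,.028],loss='soft_l1',f_scale=.0005); print('bore',f.x,f.fun.round(4))
E
```

```text
[0.4987 0.0274 0.1176] [-0.0499  0.6363 -0.7531]
outer [0.5008 0.0283] [ 0.     -0.      0.0001 -0.0007 -0.0003  0.0002  0.0002 -0.0002  0.0001
 -0.0002  0.0003  0.0002  0.0002 -0.0002 -0.      0.0003  0.0001  0.
  0.      0.0001 -0.0007 -0.0003  0.0001]
bore [0.5005 0.0277] [ 0.0002  0.     -0.0003  0.0001  0.0072 -0.0002 -0.0003 -0.0002 -0.0006
 -0.0001  0.0141 -0.0003  0.0052]
```

Request:
arm_command(motion=[[50, 0.6, -0.2, 5, 0], [50, 0.6, -0.2, 10, 0], [50, 0.6, -0.2, 14, 0], [50, 0.6, -0.2, 17, 0], [50, 0.6, -0.2, 20, 0]])

```text
time: 5.47
position: [0.4989, 0.0287, 0.0968]
tool_rot: [3.142, 0.002, -0.001]
ft_force: [-0.0, 0.3, -1.2]
grip_width: 0.717
grip_force: 20.0
```

Request:
arm_command(motion=[[50, 0, 0, 3, 0], [50, 0, 0, 6, 0], [50, 0, 0, 9, 0], [50, 0, 0, 12, 0], [50, 0, 0, 15, 0]])

```text
time: 5.88
position: [0.4992, 0.0287, 0.0822]
tool_rot: [3.142, 0.001, 0.0]
ft_force: [0.1, -0.2, -1.8]
grip_width: 0.714
grip_force: 20.0
```

Request:
arm_command(motion=[[50, 0, 0.4, 3, 0], [50, 0, 0.4, 6, 0], [50, 0, 0.4, 9, 0], [50, 0, 0.4, 11, 0], [50, 0, 0.4, 12, 0]])

```text
time: 6.3
position: [0.499, 0.0282, 0.07]
tool_rot: [3.142, 0.001, -0.001]
ft_force: [0.3, -0.2, -1.4]
grip_width: 0.714
grip_force: 20.0
```

Request:
arm_command(motion=[[50, 0, 0, 2, 0], [50, 0, 0, 4, 0], [50, 0, 0, 6, 0], [50, 0, 0, 8, 0], [50, 0, 0, 8, 0]])

```text
time: 6.72
position: [0.4989, 0.0282, 0.062]
tool_rot: [3.142, 0.001, -0.001]
ft_force: [0.7, -0.1, -2.9]
grip_width: 0.715
grip_force: 20.0
```

Request:
arm_command(motion=[[50, 0, 0, 3, 0], [50, 0, 0, 6, 0], [50, 0, 0, 9, 0], [50, 0, 0, 11, 0], [50, 0, 0, 12.5, 0]])

```text
time: 7.13
position: [0.4989, 0.0282, 0.0495]
tool_rot: [3.142, 0.001, -0.001]
ft_force: [-0.5, 0.3, -1.3]
grip_width: 0.719
grip_force: 20.0
```

Request:
arm_command(motion=[[80, 0, 0, 0, 0], [87, 0, 0, 0, 0], [87, 0, 0, 0, 0], [87, 0, 0, 0, 0], [87, 0, 0, 0, 0]])

```text
time: 7.55
position: [0.4995, 0.0283, 0.0503]
tool_rot: [3.141, 0.001, 0.001]
ft_force: [0.1, 0.3, -0.5]
grip_width: 0.966
grip_force: 0.0
```

```bash
python3 - <<'E'
from h import *
im,d,K,T,s=snap('wrist'); print(s['time'],s['position'],s['grip_width']*87,s['ft_force'])
w=cloud(d,K,T); m=(np.hypot(w[...,0]-.502,w[...,1]-.028)<.028)&(w[...,2]>.03)&(w[...,2]<.056)
print(np.nanmedian(w[m][:,2]),m.sum())
E
```

```text
7.55 [0.49952904 0.02825355 0.05025978] 84.07464350768893 [ 0.1312406   0.30579073 -0.45100532]
0.052123628185354015 3455
```

Request:
arm_command(motion=[[87, 0, 0, -35, 0], [87, 0, 0, -75, 0], [87, 0, 0, -110, 0], [87, -3, -30, -125, 0], [87, -7, -70, -135, 0]])

```text
time: 8.02
position: [0.4945, 0.0954, 0.1883]
tool_rot: [3.14, -0.011, 0.009]
ft_force: [-0.0, 0.9, 0.1]
grip_width: 0.995
grip_force: 0.0
```

Request:
arm_command(motion=[[87, -4, -40, -10, 0], [87, -7, -75, -12, 0], [87, -7, -98, -12, 0], [87, -7, -98, -12, 0], [87, -7, -98, -12, 0]])

```text
time: 8.43
position: [0.4846, 0.1977, 0.197]
tool_rot: [-3.142, -0.007, -0.0]
ft_force: [0.8, -1.2, 0.6]
grip_width: 0.996
grip_force: 0.0
```

```bash
python3 - <<'E'
from h import *
np.set_printoptions(precision=4,suppress=True)
im,d,K,T,s=snap('wrist','w5.png'); print(s['time'],s['position'],s['joint_positions'],s['ft_force'])
w=cloud(d,K,T); b=blob(w,(.4835,.197),.032,.012,.03,K,T,.022); print(b); print(mv(s,(b['c'][0]-.003,b['c'][1],.08)))
E
```

```text
8.4333 [0.4846 0.1977 0.197 ] [ 0.0754  0.1076 -0.5442  1.8009  0.0588  1.2488 -2.0511] [ 0.8049 -1.2165  0.6384]
{'c': array([0.4842, 0.198 ]), 'r': np.float64(0.019530980654084977), 'res': np.float64(0.00040089722241114955), 'rect': ((484.2843322753906, 198.00625610351562), (40.041015625, 38.761329650878906), 12.040146827697754), 'mean': array([0.4837, 0.198 , 0.0208]), 'med_z': np.float64(0.021684011468670494), 'n': np.int32(440)}
[ -3.4063  -0.2684 117.0424]
```

View pics/w5.png

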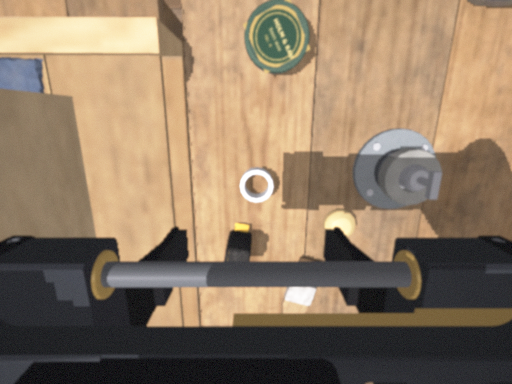

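The spacer is at (257,186), with the pocket tape at (239,243) behind it and out of the fingers' way.

Request:
arm_command(motion=[[87, -3.5, 0, 38, 0], [87, -3.5, 0, 76, 0], [87, -3.5, 0, 114, 0], [87, -3.5, 0, 140, 0], [87, -3.5, 0, 160, 0]])

```text
time: 8.9
position: [0.4803, 0.193, 0.0338]
tool_rot: [3.139, -0.004, -0.006]
ft_force: [-0.0, -0.2, 0.0]
grip_width: 1.0
grip_force: 0.0
```

Request:
arm_command(motion=[[75, 0, 0, 10, 0], [65, 0, 0, 18, 0], [65, 0, 0, 18, 0], [65, 0, 0, 18, 0], [60, 0, 0, 18, 0]])

```text
time: 9.32
position: [0.4828, 0.1964, 0.0203]
tool_rot: [-3.141, -0.001, -0.004]
ft_force: [0.7, 0.4, -0.9]
grip_width: 0.747
grip_force: 0.0
```

Request:
arm_command(motion=[[34, 0, 0, 0, 0], [34, 0, 0, 0, 0], [34, 0, 0, 0, 0], [34, 0, 0, 0, 0], [34, 0, 0, 0, 0]], newtons=15)

```text
time: 9.73
position: [0.4818, 0.1964, 0.0193]
tool_rot: [-3.142, -0.001, -0.001]
ft_force: [0.2, -0.2, 2.2]
grip_width: 0.449
grip_force: 15.0
```

Request:
arm_command(motion=[[34, 0, 0, -40, 0], [34, 0, 0, -80, 0], [34, 2, 15, -110, 0], [34, 6, 50, -110, 0], [34, 10, 85, -110, 0]])

```text
time: 10.15
position: [0.4932, 0.1122, 0.1317]
tool_rot: [-3.141, -0.008, -0.009]
ft_force: [1.3, -1.2, -1.9]
grip_width: 0.454
grip_force: 15.0
```

Request:
arm_command(motion=[[34, 4, 35, 0, 0], [34, 7.8, 68, 0, 0], [34, 7.8, 83.2, 0, 0], [34, 7.8, 83.2, 8, 0], [34, 7.8, 83.2, 8, 0]])

```text
time: 10.57
position: [0.4985, 0.0272, 0.1196]
tool_rot: [-3.141, 0.002, 0.004]
ft_force: [-0.2, 0.3, -1.8]
grip_width: 0.45
grip_force: 15.0
```

Request:
arm_command(motion=[[34, 0, 0, 0, 0], [34, 0, 0, 0, 0]])

```text
time: 10.73
position: [0.4992, 0.0298, 0.1208]
tool_rot: [-3.141, -0.006, 0.001]
ft_force: [-0.1, 0.5, -0.7]
grip_width: 0.456
grip_force: 15.0
```

```bash
cat > chk.py <<'E'
from h import *
from scipy.optimize import least_squares
import sys
np.set_printoptions(precision=4,suppress=True)
ro,ri,dz=map(float,sys.argv[1:4])
im,d,K,T,s=snap('wrist',sys.argv[4]); print(s['time'],s['position'],s['joint_positions'],s['ft_force'],s['grip_width']*87)
w=cloud(d,K,T); z=s['position'][2]+dz; p=s['position']
m=(abs(w[...,2]-z)<.004)&(np.hypot(w[...,0]-p[0]-.002,w[...,1]-p[1])<ro+.006)
P=[];B=[]
for c in range(512):
    r=np.nonzero(m[:,c])[0]
    if len(r)<3: continue
    q=ray(K,T,c,r[0]-.5,z)[:2]
    if abs(q[1]-p[1])<ro*.75: P.append(q)
    g=np.nonzero(np.diff(r)>2)[0]
    if len(g) and abs(q[1]-p[1])<ri*.85: B.append(ray(K,T,c,r[g[0]]+.5,z)[:2])
for n,P,R0 in (('outer',P,ro),('bore',B,ri)):
    if len(P)<5: continue
    P=np.array(P);f=least_squares(lambda q:np.hypot(*(P-q).T)-R0,p[:2],loss='soft_l1',f_scale=.0004);print(n,f.x,len(P),np.median(abs(f.fun)))
m=(abs(w[...,2]-.01)<.004)&(np.hypot(w[...,0]-.5018,w[...,1]-.028)<.06);vv,uu=np.nonzero(m)
P=np.array([ray(K,T,c,vv[uu==c].min()-.5,.01)[:2] for c in np.unique(uu)]);P=P[P[:,0]>.53]
f=least_squares(lambda q:np.hypot(*(P-q).T)-.0495,[.502,.028],loss='soft_l1',f_scale=.0004);print('foot',f.x,len(P),np.median(abs(f.fun)))
m=(w[...,2]>.083)&(w[...,2]<.094)&(np.hypot(w[...,0]-.5,w[...,1]-.028)<.025);q=w[m]
if len(q)>20: print('pin',len(q),q.min(0),q.max(0),q.mean(0))
E
python3 chk.py .020 .0152 .0027 w6.png
```

```text
10.7333 [0.4992 0.0298 0.1208] [ 0.2846  0.1191 -0.4188  1.9449  0.0538  1.0888 -1.7238] [-0.0866  0.4938 -0.7187] 39.65793899935064
outer [0.5013 0.0308] 53 0.00016564074741039908
foot [0.5014 0.028 ] 86 0.00015268803591327734
pin 210 [0.4879 0.024  0.0832] [0.5145 0.0319 0.0912] [0.496  0.0282 0.0888]
```

View pics/w6.png

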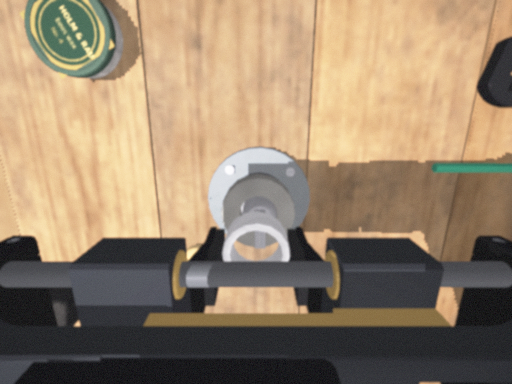

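The spacer is held level at (256,240), just above the pin.

Request:
arm_command(motion=[[34, 0.3, 0.6, 4, 0], [34, 0.3, 0.6, 7, 0], [34, 0.3, 0.6, 8, 0], [34, 0.3, 0.6, 8, 0], [34, 0.3, 0.6, 8, 0]])

```text
time: 11.2
position: [0.4997, 0.0276, 0.1128]
tool_rot: [-3.142, -0.002, 0.001]
ft_force: [-0.4, -0.8, 0.4]
grip_width: 0.449
grip_force: 15.0
```

```bash
python3 chk.py .020 .0152 .0027 w7.png
```

```text
11.2 [0.4997 0.0276 0.1128] [ 0.2849  0.1288 -0.4163  1.9523  0.0591  1.0724 -1.7263] [-0.4214 -0.8006  0.4274] 39.10362683143658
outer [0.5018 0.0286] 53 0.0001862035648122068
foot [0.5015 0.0281] 88 0.00020331223414335464
pin 281 [0.4851 0.024  0.0869] [0.5194 0.0382 0.094 ] [0.4964 0.0279 0.0892]
```

Request:
arm_command(motion=[[34, 0, 0.3, 3, 0], [34, 0, 0.3, 6, 0], [34, 0, 0.3, 9, 0], [34, 0, 0.3, 12, 0], [34, 0, 0.3, 14, 0]])

```text
time: 11.67
position: [0.4995, 0.0271, 0.0984]
tool_rot: [3.142, 0.001, -0.001]
ft_force: [-0.0, 0.7, -0.1]
grip_width: 0.454
grip_force: 15.0
```

Request:
arm_command(motion=[[34, 0, 0, 3, 0], [34, 0, 0, 6, 0], [34, 0, 0, 9, 0], [34, 0, 0, 12, 0], [34, 0, 0, 14, 0]])

```text
time: 12.08
position: [0.4996, 0.0271, 0.0845]
tool_rot: [3.142, 0.001, -0.001]
ft_force: [0.1, -0.6, -0.4]
grip_width: 0.451
grip_force: 15.0
```

Request:
arm_command(motion=[[34, 0, -0.3, 2, 0], [34, 0, -0.3, 4, 0], [34, 0, -0.3, 6, 0], [34, 0, -0.3, 8, 0], [34, 0, -0.3, 9, 0]])

```text
time: 12.5
position: [0.4997, 0.0274, 0.0756]
tool_rot: [3.142, 0.001, -0.0]
ft_force: [-0.3, 0.1, -0.7]
grip_width: 0.451
grip_force: 15.0
```

Request:
arm_command(motion=[[34, 0, 0, 1.5, 0], [34, 0, 0, 3, 0], [34, 0, 0, 3.7, 0], [34, 0, 0, 3.7, 0], [34, 0, 0, 3.7, 0]])

```text
time: 12.92
position: [0.4998, 0.0275, 0.0722]
tool_rot: [3.142, 0.001, 0.0]
ft_force: [0.5, 0.5, -0.8]
grip_width: 0.451
grip_force: 15.0
```

Request:
arm_command(motion=[[60, 0, 0, 0, 0], [65, 0, 0, 0, 0], [75, 0, 0, 0, 0], [75, 0, 0, -20, 0], [87, 0, 0, -55, 0]])

```text
time: 13.33
position: [0.4966, 0.0272, 0.1244]
tool_rot: [-3.141, -0.002, 0.013]
ft_force: [0.2, -0.9, -0.2]
grip_width: 0.745
grip_force: 0.0
```

Request:
arm_command(motion=[[87, 0, 0, -35, 0], [87, 0, 0, -70, 0], [87, 9, 20, -80, -7], [87, 23, 50, -80, -14], [87, 37, 80, -80, -21]])

```text
time: 13.75
position: [0.5382, -0.0527, 0.2094]
tool_rot: [3.084, 0.587, 0.006]
ft_force: [0.9, -0.0, 0.3]
grip_width: 0.988
grip_force: 0.0
```

```bash
python3 - <<'E'
from h import *
im,d,K,T,s=snap('top'); w=cloud(d,K,T)
m=(np.hypot(w[...,0]-.498,w[...,1]-.027)<.03)
print('z hist',np.histogram(w[m][:,2],bins=np.arange(0,.1,.01)), 'ring z',np.nanmedian(w[m&(w[...,2]>.066)&(w[...,2]<.08)][:,2]))
print(blob(w,(.498,.027),.05,.068,.08,K,T,.074))
s=get_state();print(s['time'],s['position'],s['tool_rot'],mv(s,(.602,-.193,.2)))
E
```

```text
z hist (array([ 11,   9,   0,   2,  32, 187,  42,  63,  18]), array([0.  , 0.01, 0.02, 0.03, 0.04, 0.05, 0.06, 0.07, 0.08, 0.09])) ring z 0.07339145688818638
{'c': array([0.49877833, 0.02727021]), 'r': np.float64(0.01769975072547637), 'res': np.float64(0.0013578576991732233), 'rect': ((496.1644287109375, 28.897045135498047), (38.52390670776367, 32.46882247924805), 56.41039276123047), 'mean': array([0.49454472, 0.02969727, 0.07348815]), 'med_z': np.float64(0.07344156580341532), 'n': np.int32(65)}
13.8 [ 0.53972872 -0.06174109  0.20816971] [3.0810424  0.58307736 0.00487878] [  9.98520097 144.88170731   9.10744992]
```

Request:
arm_command(motion=[[87, 2, 35, 2, -7], [87, 4, 70, 4, -14], [87, 6, 105, 6, -21], [87, 10, 135, 9, -28], [87, 10, 145, 9, -35]])

```text
time: 14.22
position: [0.5987, -0.1901, 0.1969]
tool_rot: [2.772, 1.474, -0.002]
ft_force: [-1.4, -0.2, 0.2]
grip_width: 1.0
grip_force: 0.0
```

Request:
arm_command(motion=[[87, 0, 0, 0, -7], [87, 0, 0, 0, -14], [87, 0, 0, 0, -21], [87, 0, 0, 0, -28], [87, 0, 0, 0, -35]])

```text
time: 14.63
position: [0.5982, -0.1842, 0.1981]
tool_rot: [-2.195, -2.247, 0.0]
ft_force: [-0.8, 0.3, 0.3]
grip_width: 1.002
grip_force: 0.0
```

Request:
arm_command(motion=[[87, 0, 0, 0, -7], [87, 0, 0, 0, -14], [87, 0, 0, 0, -21], [87, 0, 0, 0, -28], [87, 0, 0, 0, -35]])

```text
time: 15.05
position: [0.5982, -0.1842, 0.1981]
tool_rot: [-1.418, -2.803, 0.0]
ft_force: [0.2, -0.4, -0.1]
grip_width: 0.996
grip_force: 0.0
```

Request:
arm_command(motion=[[87, 0, 0, 0, -7], [87, 0, 0, 0, -14], [87, 0, 0, 0, -21], [87, 0, 0, 0, -28], [87, 0, 0, 0, -35]])

```text
time: 15.47
position: [0.5982, -0.1842, 0.1981]
tool_rot: [-0.509, -3.1, 0.0]
ft_force: [-0.1, 0.5, 0.3]
grip_width: 0.997
grip_force: 0.0
```

Request:
arm_command(motion=[[87, 0, 0, 0, -4], [87, 0, 0, 0, -4], [87, 0, 0, 0, -4]])

```text
time: 15.72
position: [0.5982, -0.1843, 0.1981]
tool_rot: [-0.413, -3.114, -0.0]
ft_force: [0.6, -0.4, 0.0]
grip_width: 1.001
grip_force: 0.0
```

```bash
python3 - <<'E'
from h import *
np.set_printoptions(precision=4,suppress=True)
im,d,K,T,s=snap('wrist','w8.png'); print(s['time'],s['position'],s['tool_rot'],s['joint_positions'],s['ft_force'])
w=cloud(d,K,T); b=blob(w,(.613,-.193),.045,.01,.025,K,T,.016); print(b)
# slot: non-cap pixels inside cap
m=(np.hypot(w[...,0]-b['c'][0],w[...,1]-b['c'][1])<.024)&(w[...,2]<.006)
v,u=np.nonzero(m); P=np.array([ray(K,T,a,c,.0)[:2] for a,c in zip(u,v)]);print('slot px',len(P))
e,V=np.linalg.eigh(np.cov(P.T));print('slot c',P.mean(0),'ang',np.degrees(np.arctan2(V[1,1],V[0,1])),np.sqrt(e*12))
E
```

```text
15.7167 [ 0.5982 -0.1843  0.1981] [-0.4131 -3.1142 -0.0002] [ 0.7326  0.3474 -0.5954  1.5499  0.1991  1.3057  1.4196] [ 0.559  -0.3714  0.0119]
{'c': array([ 0.6145, -0.1931]), 'r': np.float64(0.027034647106132667), 'res': np.float64(0.0021861266602694737), 'rect': ((614.7191772460938, -193.1882781982422), (45.65569305419922, 58.180320739746094), 73.54464721679688), 'mean': array([ 0.6141, -0.193 ,  0.0152]), 'med_z': np.float64(0.015956505307699043), 'n': np.int32(1265)}
slot px 206
slot c [ 0.6174 -0.1938] ang 162.38343156889775 [0.0132 0.042 ]
```

View pics/w8.png

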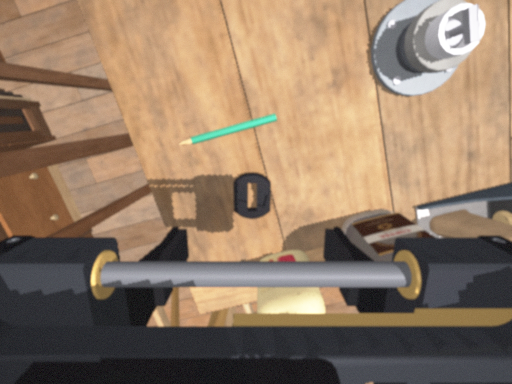

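The cap is at (252,195), its slot along the tool's x; the arbor stack shows at (450,30). I check clearance for the gripper body and refine the pin angle.

```bash
python3 - <<'E'
from h import *
np.set_printoptions(precision=4,suppress=True)
a=np.load('top.npz'); w=cloud(a['d'],a['K'],a['T'])
m=(w[...,2]>.045)&(w[...,2]<.25)&(w[...,0]>.5)&(w[...,0]<.75)&(w[...,1]>-.33)&(w[...,1]<-.05);q=w[m];print(len(q),q.min(0),q.max(0))
m=(w[...,2]>.045)&(w[...,2]<.25)&(w[...,0]>.5)&(w[...,0]<.85)&(w[...,1]>-.33)&(w[...,1]<.0);q=w[m];print(len(q),q.min(0) if len(q) else '')
a=np.load('w2.npz'); K,T=a['K'],a['T'];w=cloud(a['d'],K,T)
m=(abs(w[...,2]-.089)<.003)&(np.hypot(w[...,0]-.5018,w[...,1]-.028)<.02);v,u=np.nonzero(m);P=np.array([ray(K,T,x,y,.089)[:2] for x,y in zip(u,v)])
e,V=np.linalg.eigh(np.cov(P.T));print(P.mean(0),np.degrees(np.arctan2(V[1,1],V[0,1])),np.sqrt(e*12))
s=get_state();print(mv(s,(.614,-.193,.08)))
E
```

```text
1340 [ 0.6737 -0.2147  0.0454] [ 0.7499 -0.0501  0.1857]
1977 [ 0.6736 -0.2147  0.0451]
[0.5018 0.028 ] 179.1396539690329 [0.0076 0.0276]
[-17.5734  -4.3368 118.1534]
```

```bash
python3 - <<'E'
from h import *
a=np.load('top.npz'); w=cloud(a['d'],a['K'],a['T']).reshape(-1,3)
t=np.radians(163.7);X=np.array([np.cos(t),np.sin(t)]);Y=np.array([np.sin(t),-np.cos(t)])
q=w[(w[:,2]>.04)&(w[:,2]<.3)&(abs(w[:,1]+.19)<.2)&(w[:,0]>.45)]
r=q[:,:2]-(.614,-.193); x,y=r@X,r@Y
k=(abs(y)<.115)
for lo in np.arange(-.11,.11,.02):
    j=k&(y>=lo)&(y<lo+.02)
    if j.any(): i=np.argmax(x[j]); print(round(lo,2),j.sum(),'max toolx',x[j].max().round(4),q[j][i].round(3))
E
```

```text
-0.11 239 max toolx -0.3406 [ 0.914 -0.38   0.045]
-0.09 140 max toolx -0.3402 [ 0.921 -0.356  0.165]
-0.07 421 max toolx -0.3292 [ 0.916 -0.334  0.054]
-0.05 497 max toolx -0.3272 [ 0.915 -0.329  0.05 ]
-0.03 352 max toolx -0.3559 [ 0.947 -0.322  0.045]
-0.01 225 max toolx -0.0974 [ 0.71  -0.211  0.097]
0.01 257 max toolx -0.0829 [ 0.702 -0.188  0.077]
0.03 216 max toolx -0.0774 [ 0.702 -0.167  0.055]
0.05 194 max toolx -0.0768 [ 0.703 -0.164  0.062]
0.07 75 max toolx -0.0799 [ 0.71  -0.148  0.042]
```

Request:
arm_command(motion=[[87, -17, -4.3, 35, 1.2], [87, -17, -4.3, 75, 1.2], [87, -17, -4.3, 110, 1.2], [87, -17, -4.3, 145, 1.2], [87, -17, -4.3, 165, 1.2]])

```text
time: 16.18
position: [0.6111, -0.1923, 0.0288]
tool_rot: [-0.444, -3.105, -0.001]
ft_force: [-0.4, -0.2, 0.2]
grip_width: 0.998
grip_force: 0.0
```

Request:
arm_command(motion=[[75, 0, 0, 8, 0], [70, 0, 0, 16, 0], [65, 0, 0, 16.5, 0], [65, 0, 0, 16.5, 0], [65, 0, 0, 16.5, 0]])

```text
time: 16.6
position: [0.615, -0.1932, 0.0187]
tool_rot: [0.441, 3.107, -0.001]
ft_force: [0.7, -0.2, -0.7]
grip_width: 0.768
grip_force: 0.0
```

Request:
arm_command(motion=[[40, 0, 0, 0, 0], [40, 0, 0, 0, 0], [40, 0, 0, 0, 0], [40, 0, 0, 0, 0], [40, 0, 0, 0, 0]], newtons=25)

```text
time: 17.02
position: [0.6138, -0.193, 0.0173]
tool_rot: [0.441, 3.11, -0.001]
ft_force: [-0.3, 0.6, 2.1]
grip_width: 0.525
grip_force: 25.0
```

```bash
python3 - <<'E'
from h import *
s=get_state(); print(s['time'],s['position'],s['tool_rot'],s['grip_width']*87,s['grip_force'],s['ft_force'])
v=s['tool_rot'];print(2*np.degrees(np.arctan2(v[1],v[0])))
print(mv(s,(.4997,.0277,.13)))
E
```

```text
17.0167 [ 0.61381625 -0.19299106  0.01726596] [ 4.41350896e-01  3.10979377e+00 -6.66478739e-04] 45.64478040023637 25.000385224702768 [-0.26733039  0.58146921  2.06616028]
163.84472617303132
[ 170.93754349  180.18704782 -112.91152126]
```

Request:
arm_command(motion=[[40, 0, 0, -40, 0], [40, 0, 0, -80, 0], [40, 15, 16, -110, 0], [40, 43, 45, -118, 0], [40, 71, 75, -118, 0]])

```text
time: 17.43
position: [0.5681, -0.1015, 0.1382]
tool_rot: [0.446, 3.103, -0.001]
ft_force: [0.1, 2.0, -0.6]
grip_width: 0.528
grip_force: 25.0
```

Request:
arm_command(motion=[[40, 28, 29, 0, 0], [40, 56, 59, 0, 0], [40, 84, 89, 0, -7], [40, 100, 105.2, 0, -14], [40, 100, 105.2, 0, -15.3]])

```text
time: 17.85
position: [0.4966, 0.034, 0.1348]
tool_rot: [-0.002, -3.14, -0.001]
ft_force: [0.3, 0.2, -0.4]
grip_width: 0.523
grip_force: 25.0
```

Request:
arm_command(motion=[[40, 0, 0, 0, 0], [40, 0, 0, 0, 0], [40, 0, 0, 0, 0], [40, 0, 0, 0, 0]])

```text
time: 18.18
position: [0.4999, 0.0265, 0.1346]
tool_rot: [-0.028, -3.141, -0.0]
ft_force: [-0.6, 0.0, -0.2]
grip_width: 0.523
grip_force: 25.0
```

```bash
python3 - <<'E'
from h import *
im,d,K,T,s=snap('wrist','w9.png'); print(s['time'],s['position'],s['joint_positions'].round(3),s['grip_width']*87,s['ft_force'])
v=s['tool_rot'];print(2*np.degrees(np.arctan2(v[1],v[0])))
print(mv(s,(.4997,.0277,.125)))
w=cloud(d,K,T)
m=(abs(w[...,2]-.089)<.006)&(np.hypot(w[...,0]-.5,w[...,1]-.028)<.022);v,u=np.nonzero(m);print(len(u))
if len(u)>30:
    P=np.array([ray(K,T,x,y,.089)[:2] for x,y in zip(u,v)]);e,V=np.linalg.eigh(np.cov(P.T));print('pin',P.mean(0),P.min(0),P.max(0),np.degrees(np.arctan2(V[1,1],V[0,1])))
cv2.imwrite('pics/w9c.png',cv2.resize(im[130:330,140:380,::-1],None,fx=3,fy=3,interpolation=cv2.INTER_CUBIC))
E
```

```text
18.1833 [0.49990431 0.02654265 0.13456175] [ 0.61   0.139 -0.758  1.92   0.106  1.122  1.363] 45.51645020226998 [-0.64228024  0.03768347 -0.23643657]
-181.03215000843943
[0.22353767 1.15120303 9.56205869]
139
pin [0.50781871 0.02777546] [0.50244629 0.02427652] [0.51322207 0.03127389] 179.3096751697172
```

View pics/w9c.png

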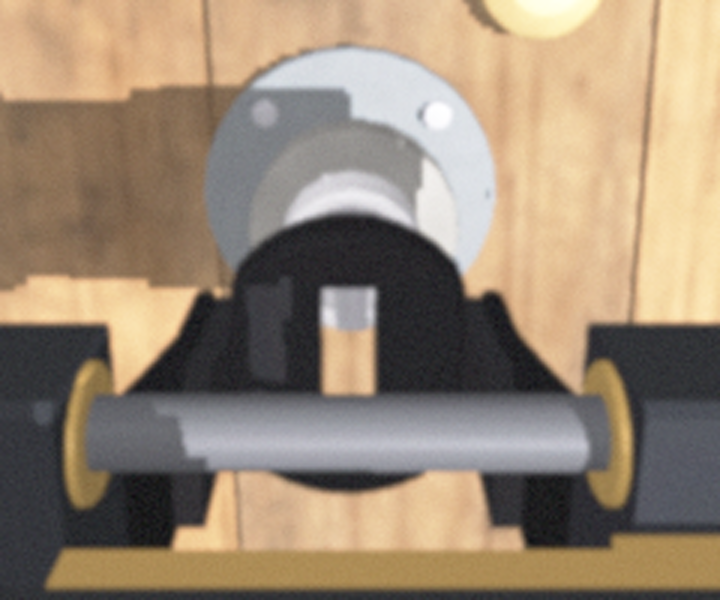

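The pin shows through the slot at about crop (348,310), centred in the slot's width. I go down gently.

Request:
arm_command(motion=[[40, 0, 0.7, 6, 0], [40, 0, 0.7, 12, 0], [40, 0, 0.7, 18, 0], [40, 0, 0.7, 22, 0], [40, 0, 0.7, 22, 0]])

```text
time: 18.65
position: [0.4985, 0.0285, 0.1113]
tool_rot: [-0.023, -3.139, -0.001]
ft_force: [0.7, -0.8, 0.0]
grip_width: 0.53
grip_force: 25.0
```

Request:
arm_command(motion=[[40, 0, 0, 1, 0], [40, 0, 0, 2, 0], [40, 0, 0, 3, 0], [40, 0, 0, 4, 0], [40, 0, 0, 5, 0]])

```text
time: 19.07
position: [0.4996, 0.0286, 0.1078]
tool_rot: [0.023, 3.141, -0.0]
ft_force: [0.7, -0.6, -1.1]
grip_width: 0.524
grip_force: 25.0
```

Request:
arm_command(motion=[[40, 0, -0.7, 0, 0], [40, 0, -0.7, 1, 0], [40, 0, -0.7, 2, 0], [40, 0, -0.7, 3, 0], [40, 0, -0.7, 3, 0]])

```text
time: 19.48
position: [0.4993, 0.0278, 0.1045]
tool_rot: [-0.023, -3.141, 0.0]
ft_force: [-0.0, -0.6, -0.6]
grip_width: 0.521
grip_force: 25.0
```

Request:
arm_command(motion=[[40, 0, 0, 1.5, 0], [40, 0, 0, 3, 0], [40, 0, 0, 4.5, 0], [40, 0, 0, 6, 0], [40, 0, 0, 6, 0]])

```text
time: 19.9
position: [0.4992, 0.0278, 0.0983]
tool_rot: [-0.023, -3.141, -0.0]
ft_force: [-0.3, 0.0, -1.1]
grip_width: 0.523
grip_force: 25.0
```

Request:
arm_command(motion=[[40, 0, 0, 1.5, 0], [40, 0, 0, 3, 0], [40, 0, 0, 4.5, 0], [40, 0, 0, 6, 0], [40, 0, 0, 6, 0]])

```text
time: 20.32
position: [0.4992, 0.0278, 0.0924]
tool_rot: [-0.023, -3.141, 0.0]
ft_force: [0.0, 0.5, -0.2]
grip_width: 0.525
grip_force: 25.0
```

Request:
arm_command(motion=[[40, 0, 0, 1, 0], [40, 0, 0, 2, 0], [40, 0, 0, 3, 0], [40, 0, 0, 3, 0]])

```text
time: 20.65
position: [0.4996, 0.0278, 0.0899]
tool_rot: [0.023, 3.141, -0.0]
ft_force: [-1.1, 0.6, 2.7]
grip_width: 0.525
grip_force: 25.0
```

Request:
arm_command(motion=[[40, 0, 0, 0, 0], [40, 0, 0, 1.5, 0], [40, 0, 0, 3, 0], [40, 0, 0, 4.5, 0], [40, 0, 0, 6, 0]], newtons=40)

```text
time: 21.07
position: [0.4997, 0.0279, 0.0843]
tool_rot: [0.023, 3.141, -0.001]
ft_force: [-2.9, -0.3, 8.6]
grip_width: 0.525
grip_force: 40.0
```

Request:
arm_command(motion=[[40, 0, 0, 1, 0], [40, 0, 0, 2, 0], [40, 0, 0, 3, 0], [40, 0, 0, 4, 0], [40, 0, 0, 4, 0]])

```text
time: 21.48
position: [0.4997, 0.0279, 0.0806]
tool_rot: [0.023, 3.141, -0.001]
ft_force: [-3.4, 0.4, 10.1]
grip_width: 0.523
grip_force: 40.0
```

Request:
arm_command(motion=[[40, 0, 0, 0.6, 0], [40, 0, 0, 0.6, 4], [40, 0, 0, 0.6, 8], [40, 0, 0, 0.6, 12], [40, 0, 0, 0.6, 12]])

```text
time: 21.9
position: [0.5011, 0.0278, 0.0807]
tool_rot: [0.356, 3.118, -0.001]
ft_force: [-0.5, -0.8, 10.6]
grip_width: 0.523
grip_force: 40.0
```

Request:
arm_command(motion=[[40, 0, 0, 0, 6], [40, 0, 0, 0, 12], [40, 0, 0, 0, 18], [40, 0, 0, 0, 24], [40, 0, 0, 0, 28]])

```text
time: 22.32
position: [0.5019, 0.0273, 0.0811]
tool_rot: [1.102, 2.937, 0.001]
ft_force: [0.2, -1.5, 11.5]
grip_width: 0.521
grip_force: 40.0
```

Request:
arm_command(motion=[[40, 0, 0, 0, 6], [40, 0, 0, 0, 12], [40, 0, 0, 0, 18], [40, 0, 0, 0, 24], [40, 0, 0, 0, 28]])

```text
time: 22.73
position: [0.5015, 0.0267, 0.0809]
tool_rot: [1.78, 2.583, 0.001]
ft_force: [-0.2, -2.6, 8.9]
grip_width: 0.522
grip_force: 40.0
```

Request:
arm_command(motion=[[40, 0, 0, 0, 4], [40, 0, 0, 0, 7], [40, 0, 0, 0, 7], [40, 0, 0, 0, 7]])

```text
time: 23.07
position: [0.5014, 0.0268, 0.0809]
tool_rot: [1.929, 2.474, 0.001]
ft_force: [-0.9, -1.8, 11.0]
grip_width: 0.524
grip_force: 40.0
```

```bash
python3 - <<'E'
from h import *
s=get_state(); v=s['tool_rot'];print(s['position'],2*np.degrees(np.arctan2(v[1],v[0])),s['ft_force'],s['torque'],s['joint_positions'].round(2))
E
```

```text
[0.50139293 0.02680384 0.08088639] 104.10068132652798 [-0.9262926  -1.75285506 11.02389608] [-0.49896407  0.27373212 -0.10653975] [ 0.44  0.19 -0.59  1.98  0.13  1.01  0.04]
```

Request:
arm_command(motion=[[40, 0, 0, -1, 0], [40, 0, 0, -2, 0], [40, 0, 0, -3, 0], [40, 0, 0, -4, 0], [40, 0, 0, -4, 0]])

```text
time: 23.48
position: [0.5013, 0.0268, 0.0846]
tool_rot: [1.929, 2.474, 0.002]
ft_force: [0.5, -1.2, 8.5]
grip_width: 0.522
grip_force: 40.0
```

Request:
arm_command(motion=[[40, 0, 0, -1, 0], [40, 0, 0, -2, 0], [40, 0, 0, -2.4, 0], [40, 0, 0, -2.4, 0]])

```text
time: 23.82
position: [0.5013, 0.0268, 0.0867]
tool_rot: [1.929, 2.474, 0.002]
ft_force: [0.1, -2.4, 5.2]
grip_width: 0.526
grip_force: 40.0
```

Request:
arm_command(motion=[[40, 0, 0, -0.4, 0], [40, 0, 0, -0.7, 0], [40, 0, 0, -0.7, 0]])

```text
time: 24.07
position: [0.5012, 0.0269, 0.0871]
tool_rot: [1.929, 2.475, 0.002]
ft_force: [2.1, -2.3, 4.2]
grip_width: 0.522
grip_force: 40.0
```

Request:
arm_command(motion=[[60, 0, 0, 0, 0], [70, 0, 0, 0, 0], [75, 0, 0, 0, 0], [80, 0, 0, 0, 0], [80, 0, 0, 0, 0]])

```text
time: 24.48
position: [0.4988, 0.0282, 0.0857]
tool_rot: [-1.93, -2.478, 0.001]
ft_force: [0.2, -0.5, -0.8]
grip_width: 0.813
grip_force: 0.0
```

Request:
arm_command(motion=[[80, 0, 0, -20, 0], [80, 0, 0, -50, 0], [80, 0, 0, -85, 0], [80, 0, 0, -85, 0], [80, 0, 0, -85, 0]])

```text
time: 24.9
position: [0.5008, 0.0281, 0.1731]
tool_rot: [1.929, 2.475, 0.003]
ft_force: [-0.1, -0.1, 0.2]
grip_width: 0.921
grip_force: 0.0
```

```bash
python3 - <<'E'
from h import *
np.set_printoptions(precision=4,suppress=True)
for n in ('wrist','top'):
    im,d,K,T,s=snap(n,n+'_end.png'); w=cloud(d,K,T)
    print(n,s['time'],s['position'],blob(w,(.4998,.0278),.04,.08,.0875,K,T,.086))
    m=(np.hypot(w[...,0]-.4998,w[...,1]-.0278)<.03)&(w[...,2]>.07);print(np.histogram(w[m][:,2],bins=np.arange(.07,.1,.002)))
    if n=='wrist': cv2.imwrite('pics/end.png',cv2.resize(im[100:330,110:400,::-1],None,fx=2.5,fy=2.5))
E
```

```text
wrist 24.9 [0.5008 0.0281 0.1731] {'c': array([0.502 , 0.0275]), 'r': np.float64(0.027098395339775542), 'res': np.float64(0.0021392973208669433), 'rect': ((502.0256652832031, 27.39297103881836), (45.744754791259766, 58.45986557006836), 14.418075561523438), 'mean': array([0.502 , 0.0281, 0.0855]), 'med_z': np.float64(0.0860812106850706), 'n': np.int32(2158)}
(array([  50,   29,   37,   46,   41,  218,  116,  645, 1209,  233,   32,
          0,    0,    0]), array([0.07 , 0.072, 0.074, 0.076, 0.078, 0.08 , 0.082, 0.084, 0.086,
       0.088, 0.09 , 0.092, 0.094, 0.096, 0.098]))Traceback (most recent call last):
  File "<stdin>", line 5, in <module>
  File "h.py", line 19, in blob
    k,lab,st,_=cv2.connectedComponentsWithStats(m); i=1+np.argmax(st[1:,4])
                                                        ~~~~~~~~~^^^^^^^^^^
    return _wrapfunc(a, 'argmax', axis=axis, out=out, **kwds)
    return bound(*args, **kwds)
ValueError: attempt to get argmax of an empty sequence
```

View pics/end.png

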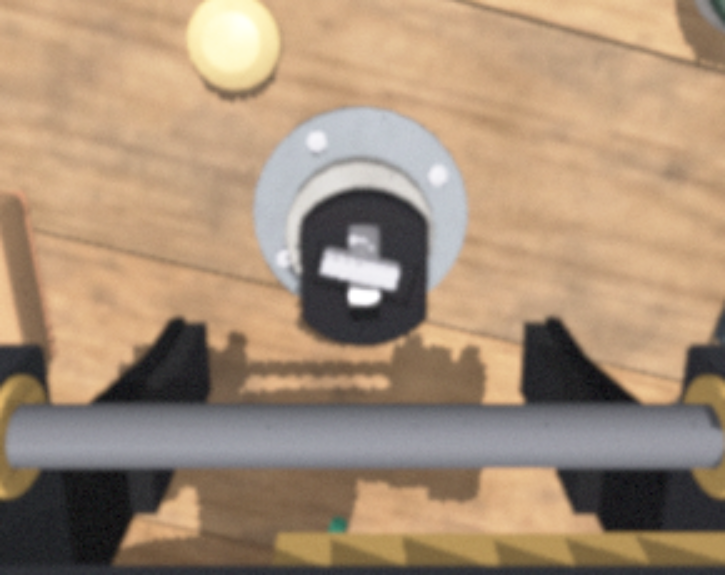

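The picture shows the pin at crop (360,270) lying across the slot in the groove. The cap's top is at 86 mm, centred and level, and the gripper is clear.

```bash
python3 -c "
from bench import *
print(close_job())"
```

```text
the job is handed in; nothing more can be done
None
```

The arbor is made up and the job handed in: wheel, spacer and cap are on the post, and in the last picture the cap is locked under the pin with its top at 86 mm and the gripper clear; no verdict came back on hand-in.

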